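# Put the tap fittings back in the spares caddy

### The arm

A 7-joint arm with a two-finger parallel gripper is mounted at the origin on the work surface. World frame = base frame: x ahead of the robot, y to its left, z up, the work surface at z = 0. Lengths are in m, angles in rad, forces in N, time in s.
With the tool pointing down it reaches from about 0.4 to 0.85 m from the base axis. Payload 10.4 kg.
Tool frame: the origin (TCP) lies at the very end of the fingers, on their centre line; the grasp point (between the pads) lies 19 mm behind it; z points along the fingers, y is the line along which they close (so a half turn about z gives the same grasp; the last joint's range is limited). The gripper opens to 85 mm and grips with 20 to 120 N. Pads are 22 mm wide; open, the fingers measure 114 mm over their backs; the gripper's body (76 mm by 85 mm) begins 54 mm behind the grasp point. The pads swing forward as they close: fully open they stand 13 mm farther back than shut.
Start: joints at [-1.297, 0.332, -0.065, 1.46, 0.022, 1.35, -0.088], TCP at [0.183, 0.598, 0.206] pointing down, gripper open.
Joint ranges: [-2.6, 2.6], [-0.5, 2.12], [-1.47, 1.34], [0.16, 2.42], [-1.27, 4.41], [0.06, 2.06], [-2.6, 2.6]. Speed limits (rad/s): [2.22, 2.22, 2.79, 2.79, 3.14, 3.14, 3.14].

### API

Orientations are given as a unit quaternion [x, y, z, w].
In Python, from workcell import manip, optics gives the robot as it stands.
- The arm moves only by the tool jog_arm, never from a script. Its arguments are lists of equal length, an entry for each row: "dr": the turn, a rotation vector about the tool's x, y, z normalised to -1 to 1, where 1 is 4 degrees, a list of three; "translation": the shift along the tool's x, y, z normalised to -1 to 1, where 1 is 0.025 m, a list of three; "jaw": the opening, from 0 (shut) to 1 (fully open). A call has 1 to 10 rows; each row shifts and turns the commanded pose from where the row before left it, along the tool's axes as they then stand; what a row does not reach is not made up. A row lasts 1/10 s, in which the tool goes at most 50 mm and 8.59 degrees, less where a joint would pass 70% of its speed; a pose out of reach is approached as far as the arm can. A call with a number of a shift or a turn outside -1 to 1 is refused whole. A call with a gripper value outside its range is refused whole. The fingers move at their own pace and stop on an object; "squeeze" is the grip in N (left out, the last holds). Time passes only in rows, so rows that do not move let the fingers close. It gives the time, the measured TCP pose, the force, the opening and the grip force at its end, in the units of the state.
- manip.get_obs(): the state, without advancing time (a new reading comes with each control period).
- optics.camera(name): name is "scene" or "top"; returns a dict with "color" (400x640x3 uint8, red, green, blue), "mtx" (3x3 intrinsics, pixels), "R" (3x3) and "t" (3): a world point X has camera coordinates R X + t. Camera axes: x right, y down, z forward; pixel columns grow to the right and rows downward; lengths in m; the calibration is good to about 2 mm. A picture is of the moment at which its call begins. There is no depth.
- manip.hand_in(): hands the job in; it is judged then, once.
The state is a dict: "clock": time; "joint_pos": joint angles; "joint_velocities": joint speeds; "tau": joint torques, N m; "position": TCP position; "ee_rot": TCP orientation; "ft_force": force on the tool from outside, world axes, zero at the start; "torque": the same for the moment, N m; "grip_width": opening from 0.0 (shut) to 1.0 (fully open); "grasp_force": force on a finger pad.
Only numpy, scipy, OpenCV 4.12 (cv2) and the standard library are available. Lean on these libraries where they do the work, as an engineer would, in place of code of your own. Each camera call takes 0.05 s, during which the arm holds its last target. There are 200 camera calls.

### The job

The loose chromed tap fittings on the rubber mat are spares left over from servicing the laundry's washer taps: put each one away in the caddy, lying flat (as it lies now) in the free pocket of the bin that shows a sample of the same kind. Set them down rather than dropping them in. The three-spoked handle and the tee have no bin in this caddy: leave them where they lie on the mat.

Things in the scene. Friction and masses are not known exactly. Their poses are not given: they have to be found in the camera images.
- handle: Chromed fitting, loose on the black mat. Tap handle with FOUR spokes in a cross: 56 mm across the ball-ended spokes, 34 mm high, 130 g. Origin: middle of its underside, z up. Spokes along its x and y, their tops 17 mm up; above them rises a round hub 20 to 21 mm in diameter, to 34 mm: pinch it there.
- elbow: Chromed fitting, loose on the black mat. L-shaped pipe elbow lying flat: two round arms of 22 mm diameter, axes 11 mm up, 49 x 49 mm over all, 100 g. Origin: centre of the 49 mm square, at the underside; z up. The corner of the L (where the axes cross) is at x = y = -13.5 mm; one arm runs along +x to x = 24.5 mm, the other along +y to y = 24.5 mm.
- nut: Chromed fitting, loose on the black mat. Hexagon union nut lying flat: 34 mm across flats, 20 mm high, with a hole of about 22 mm through it, 80 g. Origin: centre of the underside, z up; flats face +x and -x (and every 60 degrees).
- tail: Chromed fitting, loose on the black mat. Straight hose connector lying down, 80 g: in the middle a hexagon, 24 mm across flats, 14 mm long; threaded stub (18 mm dia) to x = -29 mm, barbed stem (13 to 17 mm dia) to x = 43 mm. Origin: middle of the hexagon on the axis, 12 mm above what it lies on; x along the part. It rests on a flat and is 28 mm wide over the hexagon's corners.
- handle3: Look-alike, to be left: tap handle with THREE spokes at 120 degrees, otherwise like the four-spoked one (34 mm high). Loose on the mat. Origin: middle of its underside.
- tee: Look-alike, to be left: T-shaped pipe fitting, three arms of 22 mm diameter, 64 x 49 mm over all, 22 mm high, loose on the mat. Origin: centre of the 64 x 49 mm rectangle, at the underside; the cross bar lies along x at y = -13.5 mm, the stem runs to y = 24.5 mm.
- bin_handle: Grey fixed bin, one of four alike in the blue caddy; sample: a four-spoked tap handle. Origin: centre of its free pocket, at the underside; z up, x to the bin's back. Pocket 82 (x) by 98 mm (y) clear, floor 3 mm above origin, 3 mm walls, rim at 32 mm (caddy rim 37). Behind it, x = 41 to 95 mm, an 18 mm high step with the sample fixed on it (top at 52 mm).
- bin_elbow: Grey fixed bin, one of four alike in the blue caddy; sample: an L-shaped pipe elbow. Origin: centre of its free pocket, at the underside; z up, x to the bin's back. Pocket 82 (x) by 98 mm (y) clear, floor 3 mm above origin, 3 mm walls, rim at 32 mm (caddy rim 37). Behind it, x = 41 to 95 mm, an 18 mm high step with the sample fixed on it (top at 40 mm).
- bin_nut: Grey fixed bin, one of four alike in the blue caddy; sample: a hexagon union nut. Origin: centre of its free pocket, at the underside; z up, x to the bin's back. Pocket 82 (x) by 98 mm (y) clear, floor 3 mm above origin, 3 mm walls, rim at 32 mm (caddy rim 37). Behind it, x = 41 to 95 mm, an 18 mm high step with the sample fixed on it (top at 38 mm).
- bin_tail: Grey fixed bin, one of four alike in the blue caddy; sample: a straight hose connector. Origin: centre of its free pocket, at the underside; z up, x to the bin's back. Pocket 82 (x) by 98 mm (y) clear, floor 3 mm above origin, 3 mm walls, rim at 32 mm (caddy rim 37). Behind it, x = 41 to 95 mm, an 18 mm high step with the sample fixed on it (top at 42 mm).
There are look-alikes about, which are no part of the job. Leave any pink or red look-alike of the elbow alone.

How it is judged:
At the end, for the whole second after the job is handed in: Handle, elbow, nut and connector each lie still in the pocket of the bin with their own sample: origin within 38 mm (bin x) and 46 mm (y) of its centre, on its floor, level to 0.2 rad (connector on any flat). The three-spoked handle and tee are within 30 mm of their start (x of handle in the frame of bin_handle between -0.038 and 0.038 m and angle between each of handle, elbow, nut's own z axis and vertical below 0.2 rad and x of elbow in the frame of bin_elbow between -0.038 and 0.038 m and x of nut in the frame of bin_nut between -0.038 and 0.038 m and x of tail in the frame of bin_tail between -0.038 and 0.038 m and angle between tail's own x axis and vertical between 1.3708 and 1.7708 rad and z of tail in the frame of bin_tail below 0.021 m and z of handle in the frame of bin_handle below 0.01 m and z of elbow in the frame of bin_elbow below 0.01 m and z of nut in the frame of bin_nut below 0.01 m and distance of each of handle3, tee from where it was at the start of the episode below 0.03 m and y of handle in the frame of bin_handle between -0.046 and 0.046 m and linear speed of each of handle, elbow, nut, tail below 0.02 m/s and y of elbow in the frame of bin_elbow between -0.046 and 0.046 m and y of nut in the frame of bin_nut between -0.046 and 0.046 m and y of tail in the frame of bin_tail between -0.046 and 0.046 m and angular speed of each of handle, elbow, nut, tail below 0.3 rad/s); the robot touches nothing.
It fails at once if a look-alike (three-spoked handle or tee) is moved by more than 30 mm (distance of any of handle3, tee from where it was at the start of the episode above 0.03 m).
It fails at once if a fitting is dropped: it falls free, touched by no finger, faster than 0.9 m/s (a fall of more than about 40 mm) ((linear speed of handle above 0.9 m/s and contact force between handle and the fingers below 0.05 N) or (linear speed of elbow above 0.9 m/s and contact force between elbow and the fingers below 0.05 N) or (linear speed of nut above 0.9 m/s and contact force between nut and the fingers below 0.05 N) or (linear speed of tail above 0.9 m/s and contact force between tail and the fingers below 0.05 N)).
It also fails if it takes over 99 s, if anything falls off the work surface, if the arm or the gripper's body presses on something with over 40 N, if the wrist force passes 120 N, or if a joint passes its speed limit or range.

## Working session

There is one attempt and no reset: what is moved stays moved. The work goes in short steps, Python scripts to look and compute and a tool call to move; the robot and the scene stay as the last step left them, time stands still between calls to the robot, and variables do not carry over. Pictures are saved under pics/ and viewed, at most 14 in all, crops included, and the job is handed in when it is done.

Besides the shell and the picture viewer there is one more tool, called after ">>>" as name(argument=value, ...) on one line, values as JSON. jog_arm: Moves the arm, as the interface text tells. Scaled input: -1 to 1 covers 0.025 m each way for a shift and 4 degrees each way for a turn. Its arguments: {"type":"object","properties":{"dr":{"type":"array","items":{"type":"array","items":{"type":"number"}}},"translation":{"type":"array","items":{"type":"array","items":{"type":"number"}}},"jaw":{"type":"array","items":{"type":"number"}},"squeeze":{"type":"number"}},"required":["dr","translation","jaw"]}

```bash
mkdir -p pics; cat > h.py <<'E'
import numpy as np, cv2
from workcell import manip, optics
def ray(c,u,v,z):
    d=c["R"].T@np.linalg.inv(c["mtx"])@np.array([u,v,1.]); o=-c["R"].T@c["t"]
    return o+d*(z-o[2])/d[2]
def proj(c,X):
    p=c["mtx"]@(c["R"]@np.array(X)+c["t"]); return p[:2]/p[2]
E
python3 - <<'E'
from h import *
for n in("top","scene"):
    c=optics.camera(n); cv2.imwrite(f"pics/{n}0.png",c["color"][:,:,::-1]); print(n,-c["R"].T@c["t"],c["R"].round(2).tolist(),c["mtx"].round(0).tolist())
    np.savez(n+"0.npz",**{k:c[k] for k in("color","mtx","R","t")})
o=manip.get_obs();print(o)
E
```

```text
top [0.19150376 0.01691534 1.2943611 ] [[-0.04, -1.0, -0.0], [-0.97, 0.04, -0.23], [0.23, -0.01, -0.97]] [[486.0, 0.0, 315.0], [0.0, 486.0, 202.0], [0.0, 0.0, 1.0]]
scene [0.9482948  0.31920232 0.79971405] [[-0.54, 0.84, 0.02], [0.66, 0.44, -0.61], [-0.52, -0.32, -0.79]] [[440.0, 0.0, 319.0], [0.0, 440.0, 195.0], [0.0, 0.0, 1.0]]
{'clock': 0.1, 'joint_pos': array([-1.296586  ,  0.33283263, -0.06466493,  1.46087057,  0.02160645,
        1.34989598, -0.0884956 ]), 'joint_velocities': array([-0.00016477, -0.00081752, -0.00085904, -0.00106109, -0.00111155,
       -0.00296385, -0.00085885]), 'tau': array([ 1.32340156e-03, -6.26733112e+01,  4.90237260e-02, -3.92441297e+01,
        1.62074278e-02,  6.66481486e-03, -3.00262889e-05]), 'position': array([0.18271265, 0.5973058 , 0.20547415]), 'ee_rot': array([ 1.47864863e-01,  9.89007357e-01, -6.52965069e-04, -5.87756098e-05]), 'ft_force': array([-0.07719271,  0.37993026,  0.00087756]), 'torque': array([-0.02259629,  0.01346157, -0.00466731]), 'grasp_force': 0.0, 'grip_width': 0.9988514300321596}
```

View pics/top0.png

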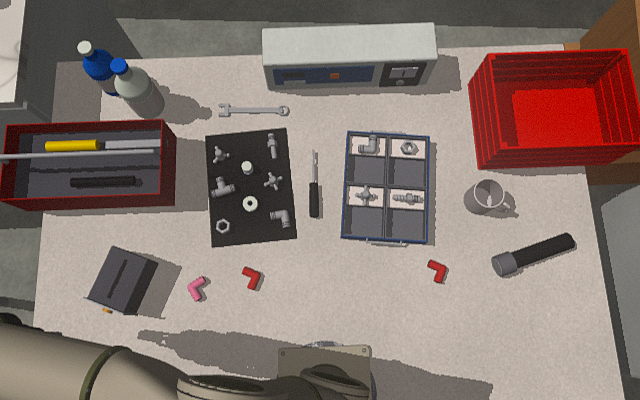

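View pics/scene0.png

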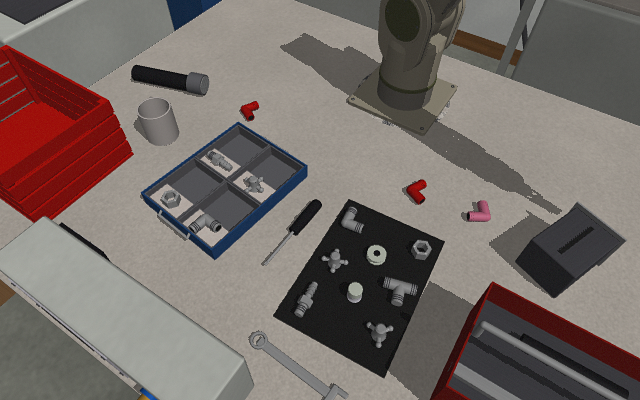

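The top view shows the mat at about cols 207–297, rows 128–247 and the caddy at cols 342–430, rows 132–243. The samples are elbow (368,145), nut (409,148), handle (365,195) and tail (407,198), with the pockets below them in the image. I'll enlarge the mat and the caddy.

```bash
python3 - <<'E'
from h import *
c=np.load("top0.npz"); s=np.load("scene0.npz")
a=cv2.resize(c["color"][120:252,200:300],None,fx=4,fy=4,interpolation=2)
b=cv2.resize(c["color"][120:252,335:435],None,fx=4,fy=4,interpolation=2)
cv2.imwrite("pics/topz.png",np.hstack([a,b])[:,:,::-1])
a=cv2.resize(s["color"][195:380,270:450],None,fx=3.2,fy=3.2,interpolation=2)
cv2.imwrite("pics/scz.png",a[:,:,::-1])
# components on mat (top view)
for nm,k,roi in(("top",c,(120,252,200,302)),("scene",s,(195,380,270,450))):
    im=k["color"]; hsv=cv2.cvtColor(im,cv2.COLOR_RGB2HSV)
    mat=cv2.inRange(im,(0,0,0),(60,60,60)); 
    m=np.zeros(mat.shape,np.uint8);r=roi;m[r[0]:r[1],r[2]:r[3]]=mat[r[0]:r[1],r[2]:r[3]]
    cs,_=cv2.findContours(m,0,1);cmax=max(cs,key=cv2.contourArea)
    rect=cv2.minAreaRect(cmax);print(nm,"mat",rect)
    f=np.zeros_like(m);cv2.drawContours(f,[cv2.convexHull(cmax)],-1,255,-1)
    f=cv2.erode(f,np.ones((3,3)));fg=f&cv2.inRange(im,(62,62,62),(255,255,255))
    cs,_=cv2.findContours(fg,0,1)
    for q in cs:
        if cv2.contourArea(q)>25:
            M=cv2.moments(q);u,v=M["m10"]/M["m00"],M["m01"]/M["m00"]
            print(nm,round(u,1),round(v,1),cv2.contourArea(q),cv2.boundingRect(q),ray(k,u,v,.012).round(4), "ang",round(cv2.minAreaRect(q)[2],1))
E
```

```text
top mat ((248.88613891601562, 187.36138916015625), (111.1456527709961, 85.07568359375), 84.2894058227539)
top 222.4 225.6 147.0 (216, 218, 14, 16) [0.4351 0.2553 0.012 ] ang 33.7
top 281.0 216.8 183.5 (270, 209, 20, 19) [0.4532 0.0977 0.012 ] ang 78.7
top 249.7 203.3 178.5 (242, 196, 16, 16) [0.4938 0.1817 0.012 ] ang 90.0
top 221.7 187.8 223.5 (211, 176, 24, 22) [0.54   0.2576 0.012 ] ang 71.6
top 272.7 180.9 124.5 (264, 172, 19, 19) [0.5545 0.1182 0.012 ] ang 20.0
top 246.8 167.2 112.0 (241, 161, 12, 14) [0.5962 0.1889 0.012 ] ang 90.0
top 219.0 154.6 92.5 (213, 146, 17, 17) [0.6358 0.2657 0.012 ] ang 8.1
top 271.9 144.6 141.0 (267, 133, 11, 26) [0.6593 0.1185 0.012 ] ang 90.0
scene mat ((364.0519104003906, 281.80657958984375), (127.14131164550781, 148.99525451660156), 29.05460548400879)
scene 379.6 332.6 248.0 (367, 322, 27, 26) [0.6364 0.266  0.012 ] ang 8.5
scene 354.6 292.0 243.0 (347, 282, 16, 21) [0.5923 0.1877 0.012 ] ang 90.0
scene 305.9 300.0 289.5 (294, 282, 24, 35) [0.6579 0.1183 0.012 ] ang 36.3
scene 399.2 289.3 407.5 (383, 277, 35, 29) [0.5393 0.2574 0.012 ] ang 15.3
scene 335.9 260.7 191.5 (328, 249, 21, 24) [0.5538 0.1214 0.012 ] ang 60.3
scene 376.2 254.5 297.5 (367, 245, 20, 20) [0.4958 0.1829 0.012 ] ang 90.0
scene 421.7 249.1 243.5 (413, 240, 19, 20) [0.4322 0.2558 0.012 ] ang 90.0
scene 351.2 220.4 262.0 (341, 207, 23, 26) [0.4512 0.0973 0.012 ] ang 26.6
```

View pics/topz.png

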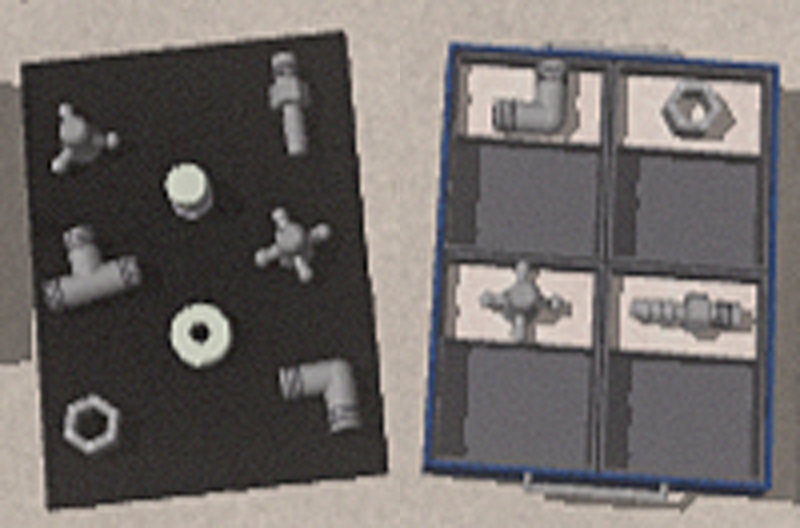

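View pics/scz.png

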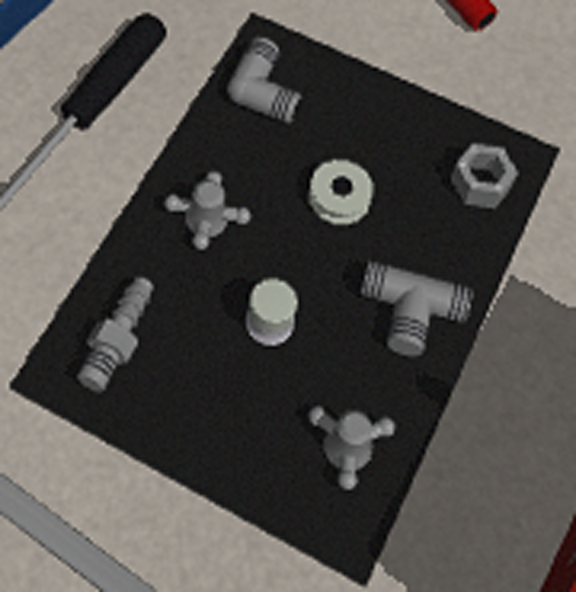

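The zoomed crops show every part. On the mat are the three-spoke handle (219,155), tee (222,188), nut (222,226), tail (272,145), four-spoke handle (273,180) and elbow (281,217), plus two pale caps that aren't part of the job. Next I'll measure the caddy rim, the hub, and the orientations.

```bash
python3 - <<'E'
from h import *
c=np.load("top0.npz"); s=np.load("scene0.npz")
for nm,k,roi in(("top",c,(125,250,335,438)),("scene",s,(115,262,135,312))):
    im=k["color"];hsv=cv2.cvtColor(im,cv2.COLOR_RGB2HSV)
    b=cv2.inRange(hsv,(105,110,30),(125,255,255));m=np.zeros_like(b);r=roi;m[r[0]:r[1],r[2]:r[3]]=b[r[0]:r[1],r[2]:r[3]]
    h=cv2.convexHull(cv2.findNonZero(m));p=cv2.approxPolyDP(h,5,True)[:,0]
    print(nm,[(q.tolist(),ray(k,*q,.041)[:2].round(4).tolist(),ray(k,*q,0)[:2].round(3).tolist()) for q in p])
    # mat parts orientation
def fg(k,box):
    u,v,w,h=box;im=k["color"];m=np.zeros(im.shape[:2],np.uint8)
    m[v:v+h,u:u+w]=cv2.inRange(im[v:v+h,u:u+w],(62,62,62),(255,255,255));return m
for nm,k,B in(("top",c,dict(tail=(264,131,17,30),elbow=(268,206,25,25),nut=(214,216,19,20),handle=(262,170,23,23))),("scene",s,dict(tail=(292,280,28,39),elbow=(338,205,28,30),nut=(411,238,23,24),handle=(326,247,25,28)))):
    for n,b in B.items():
        pts=cv2.findNonZero(fg(k,b))[:,0]
        z={"tail":.014,"elbow":.013,"nut":.012,"handle":.016}[n]
        w=np.array([ray(k,*p,z)[:2] for p in pts],np.float32)
        r=cv2.minAreaRect(w);l=cv2.fitLine(w,2,0,.01,.01).ravel()
        print(nm,n,"cen",w.mean(0).round(4),"rect",np.round(r[0],4),np.round(r[1],4),round(r[2],1),"line",np.degrees(np.arctan2(l[1],l[0])).round(1))
E
```

```text
top [([429, 137], [0.6543, -0.3134], [0.669, -0.324]), ([427, 241], [0.3687, -0.2819], [0.374, -0.292]), ([342, 236], [0.3903, -0.0618], [0.397, -0.064]), ([348, 131], [0.6802, -0.093], [0.696, -0.097])]
scene [([306, 165], [0.3944, -0.059], [0.364, -0.079]), ([306, 176], [0.4217, -0.0406], [0.393, -0.06]), ([214, 259], [0.6967, -0.0715], [0.683, -0.093]), ([141, 193], [0.6605, -0.3105], [0.645, -0.345]), ([237, 122], [0.372, -0.2809], [0.341, -0.313])]
top tail cen [0.6584 0.1184] rect [0.6563 0.1181] [0.0278 0.0739] 89.1 line 7.9
top elbow cen [0.4527 0.0978] rect [0.4473 0.1017] [0.049  0.0484] 9.4 line 51.5
top nut cen [0.4351 0.2552] rect [0.4349 0.2554] [0.039  0.0361] 54.4 line 20.6
top handle cen [0.5534 0.1181] rect [0.553  0.1184] [0.0422 0.0426] 67.4 line -18.8
scene tail cen [0.6571 0.117 ] rect [0.6562 0.1133] [0.0735 0.049 ] 33.4 line 13.2
scene elbow cen [0.4498 0.0937] rect [0.4454 0.0953] [0.0718 0.0601] 31.5 line 54.4
scene nut cen [0.4325 0.2555] rect [0.432  0.2571] [0.0454 0.0373] 33.6 line 19.8
scene handle cen [0.5558 0.1216] rect [0.5555 0.1196] [0.0417 0.0416] 65.5 line 26.7
```

```bash
cat >> h.py <<'E'
def plan(x,y,z,yaw):
    "total move from here in tool units: shift/0.025, turn z/4deg (assumes tool down)"
    from scipy.spatial.transform import Rotation as Ro
    o=manip.get_obs();R=Ro.from_quat(o["ee_rot"]).as_matrix()
    y0=np.degrees(np.arctan2(R[1,1],R[0,1]));d=(yaw-y0+90)%180-90
    tilt=R.T@np.array([0,0,-1.])  # desired z dir in tool frame
    print("shift",(R.T@(np.array([x,y,z])-o["position"])/.025).round(2),"dz turn",round(-d/4,2),"tilt err",np.round(np.degrees(np.cross([0,0,1],tilt)),2),"yaw",y0.round(1),"t",o["clock"],"w",o["grip_width"].round(3))
E
python3 - <<'E'
from h import *
c=np.load("top0.npz"); s=np.load("scene0.npz")
for n,p in dict(stub=(271,134.5),hex=(272.25,143),stem=(274.25,157.5)).items(): print(n,ray(c,*p,.018)[:2].round(4))
for n,p in dict(stub=(93,382),hex=(112,342),stem=(144,284)).items(): print("sc",n,ray(s,270+p[0]/3.2,195+p[1]/3.2,.02)[:2].round(4))
def tri(a,b):
    P=[k["mtx"]@np.c_[k["R"],k["t"]] for k in(c,s)]
    X=cv2.triangulatePoints(P[0],P[1],np.array(a,float).reshape(2,1),np.array(b,float).reshape(2,1)).ravel();return (X[:3]/X[3]).round(4)
print("hubtop",tri((272.75,178),(335.3,254.4)), ray(c,272.75,178,.034)[:2],ray(s,335.3,254.4,.034)[:2])
im=c["color"].copy();Z=4
big=cv2.resize(im[120:252,200:435],None,fx=3.4,fy=3.4,interpolation=2)
def dot(X,col=(255,0,0)):
    u,v=proj(c,X);cv2.circle(big,(int((u-200+.5)*3.4),int((v-120+.5)*3.4)),2,col,-1)
C=np.array([.5234,-.1875]);ex=np.array([.9943,-.106]);ey=np.array([.106,.9943])
for n,lx,ly in(("handle",-98,52),("tail",-98,-52),("elbow",44,52),("nut",44,-52)):
    p=C+ex*lx/1e3+ey*ly/1e3;print(n,p.round(4));dot([*p,.006])
    for a in(-41,41):
        for b in(-49,49): dot([*(p+ex*a/1e3+ey*b/1e3),.036],(0,255,0))
e=np.array([.447,.101]);A=np.array([-.163,.987]);B=np.array([-.987,-.163])
for a,b in((0,0),(-13.5,-13.5),(24.5,-13.5),(-13.5,24.5),(-13.5,13)): q=e+(A*a+B*b)/1e3;dot([*q,.018]);print(a,b,q.round(4))
n=np.array([.434,.2554])
for i in range(6): t=np.radians(54.4+60*i);dot([*(n+.0196*np.array([np.cos(t),np.sin(t)])),.022])
cv2.imwrite("pics/chk.png",big[:,:,::-1])
E
```

```text
stub [0.687 0.12 ]
hex [0.6618 0.117 ]
stem [0.6194 0.1123]
sc stub [0.6913 0.1256]
sc hex [0.6649 0.121 ]
sc stem [0.6233 0.1162]
hubtop [0.5551 0.1174 0.0359] [0.55621415 0.1162359 ] [0.55343002 0.11853677]
handle [ 0.4315 -0.1254]
tail [ 0.4204 -0.2288]
elbow [ 0.5727 -0.1405]
nut [ 0.5616 -0.2439]
0 0 [0.447 0.101]
-13.5 -13.5 [0.4625 0.0899]
24.5 -13.5 [0.4563 0.1274]
-13.5 24.5 [0.425  0.0837]
-13.5 13 [0.4364 0.0856]
```

View pics/chk.png

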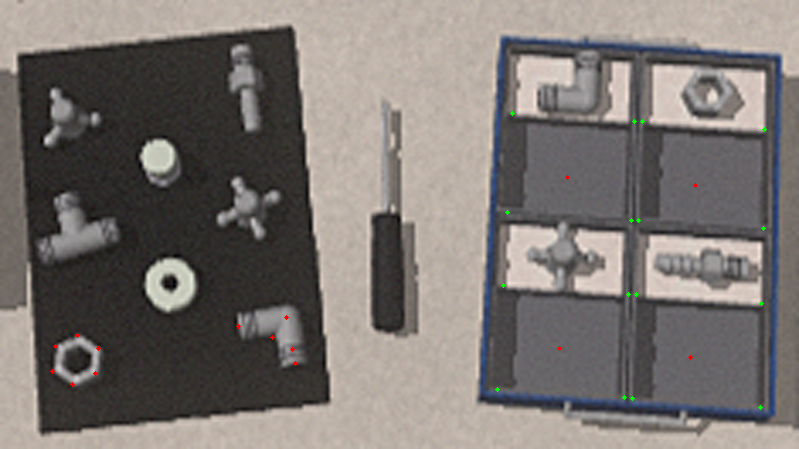

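The overlay agrees with the image: the pocket corners, elbow axes and nut hexagon all sit on their features to within a few mm. I'll start with the nut.

```bash
python3 -c "
from h import *
plan(.434,.2554,.15,84.4)"
```

```text
Traceback (most recent call last):
  File "h.py", line 14, in plan
    print("shift",(R.T@(np.array([x,y,z])-o["position"])/.025).round(2),"dz turn",round(-d/4,2),"tilt err",np.round(np.degrees(np.cross([0,0,1],tilt)),2),"yaw",y0.round(1),"t",o["clock"],"w",o["grip_width"].round(3))
                                                                                                                                                                                               ^^^^^^^^^^^^^^^^^^^^^
AttributeError: 'float' object has no attribute 'round'
```

```bash
sed -i 's/o\["grip_width"\].round(3)/round(o["grip_width"],3),"F",o["ft_force"].round(1),"g",round(o["grasp_force"],1),"pos",o["position"].round(4)/' h.py; python3 -c "
from h import *
plan(.434,.2554,.15,84.4)"
```

```text
shift [-13.61 -10.14   2.23] dz turn -2.85 tilt err [-0.07  0.    0.  ] yaw 73.0 t 0.1 w 0.999 F [-0.1  0.4  0. ] g 0.0 pos [0.1827 0.5973 0.2055]
```

>>> jog_arm(dr=[[0,0,0],[0,0,0],[0,0,0],[0,0,0],[0,0,0],[0,0,0],[0,0,0],[0,0,0],[0,0,0],[0,0,0]], translation=[[-0.85,-0.63,0],[-0.85,-0.63,0],[-0.85,-0.63,0],[-0.85,-0.63,0],[-0.85,-0.63,0],[-0.85,-0.63,0],[-0.85,-0.63,0],[-0.85,-0.63,0],[-0.85,-0.63,0],[-0.85,-0.63,0]], jaw=[0.7,0.7,0.7,0.7,0.7,0.7,0.7,0.7,0.7,0.7], squeeze=60)

```text
clock: 1.1
position: [0.3403, 0.3838, 0.2059]
ee_rot: [0.148, 0.989, -0.0, -0.0]
ft_force: [-0.1, 0.1, 0.6]
grip_width: 0.699
grasp_force: 0.0
```

>>> jog_arm(dr=[[0,0,0],[0,0,0],[0,0,0],[0,0,0],[0,0,0],[0,0,0],[0,0,-0.95],[0,0,-0.95],[0,0,-0.95],[0,0,0]], translation=[[-0.85,-0.64,0.3],[-0.85,-0.64,0.4],[-0.85,-0.64,0.4],[-0.85,-0.64,0.4],[-0.85,-0.64,0.4],[-0.86,-0.64,0.3],[0,0,0],[0,0,0],[0,0,0],[0,0,0]], jaw=[0.7,0.7,0.7,0.7,0.7,0.7,0.7,0.7,0.7,0.7])

```text
clock: 2.1
position: [0.4338, 0.2556, 0.1509]
ee_rot: [0.048, 0.999, -0.0, -0.0]
ft_force: [0.3, 0.7, -0.5]
grip_width: 0.7
grasp_force: 0.0
```

```bash
python3 -c "
from h import *
plan(.434,.2554,.006,84.4)"
```

```text
shift [-0.01 -0.01  5.8 ] dz turn 0.01 tilt err [-0.02 -0.03  0.  ] yaw 84.5 t 2.1 w 0.7 F [ 0.3  0.7 -0.5] g 0.0 pos [0.4338 0.2556 0.1509]
```

Tracking is exact. I'll descend, close, and lift straight after checking the grip.

>>> jog_arm(dr=[[0,0,0],[0,0,0],[0,0,0],[0,0,0],[0,0,0],[0,0,0],[0,0,0],[0,0,0],[0,0,0],[0,0,0]], translation=[[0,0,1],[0,0,1],[0,0,1],[0,0,1],[0,0,0.8],[0,0,0.5],[0,0,0.3],[0,0,0.2],[0,0,0],[0,0,0]], jaw=[0.7,0.7,0.7,0.7,0.7,0.7,0.7,0.7,0.3,0.3])

```text
clock: 3.1
position: [0.4344, 0.2561, 0.0069]
ee_rot: [0.049, 0.999, 0.0, 0.0]
ft_force: [0.7, 0.0, -0.1]
grip_width: 0.371
grasp_force: 0.0
```

>>> jog_arm(dr=[[0,0,0],[0,0,0],[0,0,0],[0,0,0],[0,0,0],[0,0,0]], translation=[[0,0,0],[0,0,0],[0,0,0],[0,0,0],[0,0,0],[0,0,0]], jaw=[0.2,0.2,0.2,0.2,0.2,0.2])

```text
clock: 3.7
position: [0.434, 0.2558, 0.0062]
ee_rot: [0.049, 0.999, 0.0, 0.0]
ft_force: [-0.9, -0.4, -0.3]
grip_width: 0.196
grasp_force: 0.0
```

The jaws closed past the nut's 34 mm without touching it, so I'll look.

```bash
python3 - <<'E'
from h import *
a=optics.camera("scene")["color"][175:305,330:490];b=optics.camera("top")["color"][160:260,180:300]
cv2.imwrite("pics/n1.png",np.hstack([cv2.resize(a,(480,390),interpolation=2),cv2.resize(b,(312,390) if 0 else (320,390),interpolation=2)])[:,:,::-1])
E
```

```text
(no output)
```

View pics/n1.png

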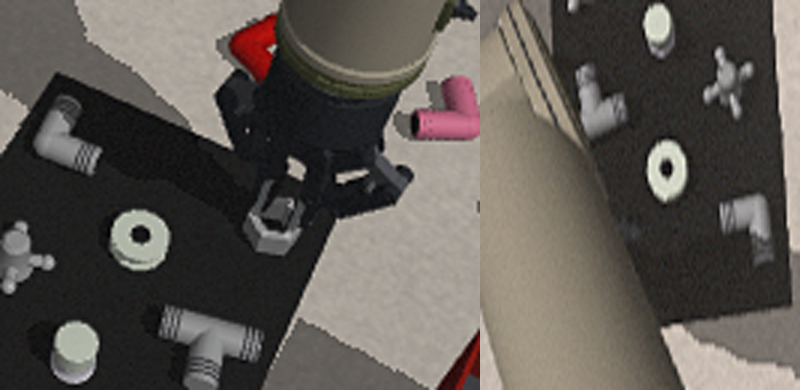

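```bash
python3 - <<'E'
from h import *
s=np.load("scene0.npz");o=manip.get_obs();p=o["position"]
for z in(0,.02,.05,.1,.15): 
    u,v=proj(s,p+[0,0,z]);print(z,(u-330)*3,(v-175)*3)
print(o["joint_pos"].round(3),o["ft_force"])
c=optics.camera("scene");print(abs(c["R"]-s["R"]).max(),abs(c["t"]-s["t"]).max())
a=cv2.resize(c["color"][210:270,390:460],None,fx=8,fy=8,interpolation=2);cv2.imwrite("pics/n2.png",a[:,:,::-1])
E
```

```text
0 272.3683468328689 228.58591914364655
0.02 278.28269733679247 213.68749149804418
0.05 287.5555438378776 190.32891094493928
0.1 304.1818883515612 148.44664668216885
0.15 322.4621162896789 102.39820009441681
[-0.803  0.285  0.202  1.993 -0.074  0.871  0.911] [-0.28137367  0.62751779 -0.33481389]
0.0 0.0
```

View pics/n2.png

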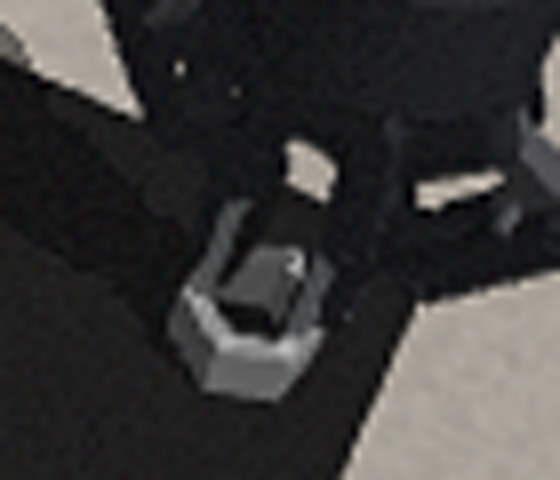

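>>> jog_arm(dr=[[0,0,0],[0,0,0],[0,0,0],[0,0,0]], translation=[[0,0,0],[0,0,0],[0,0,0],[0,0,0]], jaw=[0,0,0,0], squeeze=20)

```text
clock: 4.25
position: [0.434, 0.2558, 0.0062]
ee_rot: [0.049, 0.999, 0.0, -0.0]
ft_force: [-0.8, -0.6, -0.4]
grip_width: -0.002
grasp_force: 0.0
```

```bash
python3 - <<'E'
from h import *
c=optics.camera("scene")
a=cv2.resize(c["color"][200:270,385:465],None,fx=7,fy=7,interpolation=2);a=np.clip(a.astype(float)*2.2,0,255).astype(np.uint8);cv2.imwrite("pics/n3.png",a[:,:,::-1])
E
```

```text
(no output)
```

View pics/n3.png

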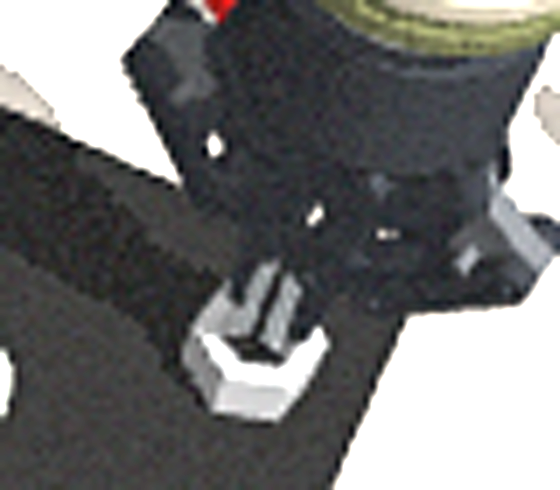

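>>> jog_arm(dr=[[0,0,0],[0,0,0],[0,0,0],[0,0,0],[0,0,0],[0,0,0]], translation=[[0,0,-0.5],[0,0,-1],[0,0,-1],[0,0,-1],[0,0,-0.5],[0,0,0]], jaw=[0,0,0,0.1,0.4,0.4])

```text
clock: 4.9
position: [0.435, 0.2565, 0.1082]
ee_rot: [0.049, 0.999, 0.001, 0.001]
ft_force: [0.1, -0.7, -0.2]
grip_width: 0.398
grasp_force: 0.0
```

```bash
python3 - <<'E'
from h import *
p=manip.get_obs()["position"];c=optics.camera("scene");print(p)
im=np.clip(c["color"].astype(float)*2,0,255).astype(np.uint8)
a=cv2.resize(im[170:270,385:485],None,fx=6,fy=6,interpolation=2)
for z in(0,.05,.1):
    u,v=proj(c,p+[0,0,z]);cv2.circle(a,(int((u-385)*6+3),int((v-170)*6+3)),3,(255,0,0),-1)
cv2.imwrite("pics/n4.png",a[:,:,::-1])
E
```

```text
[0.43500517 0.25652515 0.10823429]
```

View pics/n4.png

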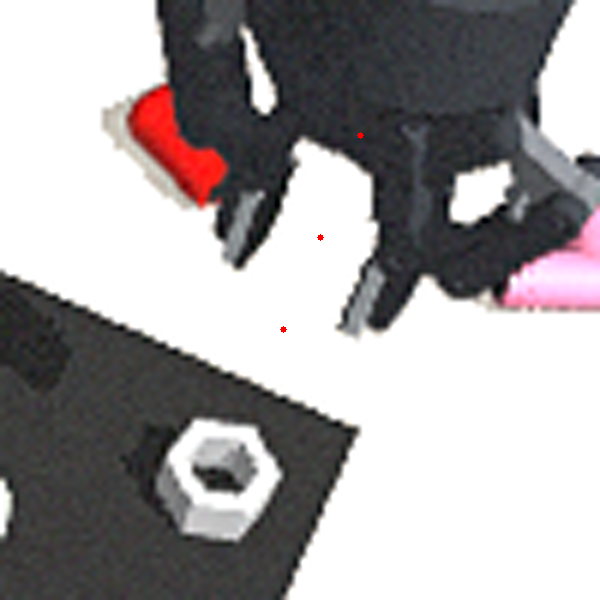

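```bash
python3 - <<'E'
from h import *
s=np.load("scene0.npz");p=np.array([.435,.2565,.1082])
tl=np.array([238,268])/6+[385,170];tr=np.array([350,335])/6+[385,170]
for dx in(0,.011):
  for h in(0,.01,.02,.03):
    print(dx,h,[ray(s,*t,p[2]+h)[:2].round(4)-p[:2]-[dx,0] for t in(tl,tr)])
E
```

```text
0 0 [array([-0.0133, -0.0208]), array([-0.0093,  0.0197])]
0 0.01 [array([-0.0057, -0.0196]), array([-0.0017,  0.0203])]
0 0.02 [array([ 0.0019, -0.0184]), array([0.0058, 0.0209])]
0 0.03 [array([ 0.0095, -0.0171]), array([0.0134, 0.0216])]
0.011 0 [array([-0.0243, -0.0208]), array([-0.0203,  0.0197])]
0.011 0.01 [array([-0.0167, -0.0196]), array([-0.0127,  0.0203])]
0.011 0.02 [array([-0.0091, -0.0184]), array([-0.0052,  0.0209])]
0.011 0.03 [array([-0.0015, -0.0171]), array([0.0024, 0.0216])]
```

>>> jog_arm(dr=[[0,0,0],[0,0,0],[0,0,0],[0,0,0],[0,0,0],[0,0,0],[0,0,0],[0,0,0]], translation=[[0,-0.05,1],[0,0,1],[0,0,1],[0,0,0.7],[0,0,0.4],[0,0,0.1],[0,0,0.1],[0,0,0]], jaw=[0.6,0.6,0.6,0.6,0.6,0.6,0.6,0.6])

```text
clock: 5.75
position: [0.4341, 0.2548, -0.001]
ee_rot: [0.049, 0.999, 0.0, 0.0]
ft_force: [1.3, 0.2, 1.1]
grip_width: 0.604
grasp_force: 0.0
```

>>> jog_arm(dr=[[0,0,0],[0,0,0],[0,0,0]], translation=[[0,0,0.12],[0,0,0.12],[0,0,0]], jaw=[0.6,0.6,0.6])

```text
clock: 6.05
position: [0.4338, 0.2545, -0.0074]
ee_rot: [0.049, 0.999, 0.0, -0.0]
ft_force: [-0.4, 0.3, 0.1]
grip_width: 0.598
grasp_force: 0.0
```

>>> jog_arm(dr=[[0,0,0],[0,0,0],[0,0,0],[0,0,0]], translation=[[0,0,0.1],[0,0,0.1],[0,0,0.1],[0,0,0]], jaw=[0.6,0.6,0.6,0.6])

```text
clock: 6.45
position: [0.4337, 0.2544, -0.0152]
ee_rot: [0.049, 0.999, -0.0, -0.0]
ft_force: [0.3, 0.2, -0.4]
grip_width: 0.605
grasp_force: 0.0
```

```bash
python3 - <<'E'
from h import *
p=manip.get_obs();print(p["position"],p["ft_force"]);c=optics.camera("scene")
im=np.clip(c["color"].astype(float)*2.2,0,255).astype(np.uint8)
a=cv2.resize(im[200:280,385:475],None,fx=6,fy=6,interpolation=2)
cv2.imwrite("pics/n5.png",a[:,:,::-1])
E
```

```text
[ 0.43366841  0.25437106 -0.0151908 ] [ 0.32841759  0.23869162 -0.42383675]
```

View pics/n5.png

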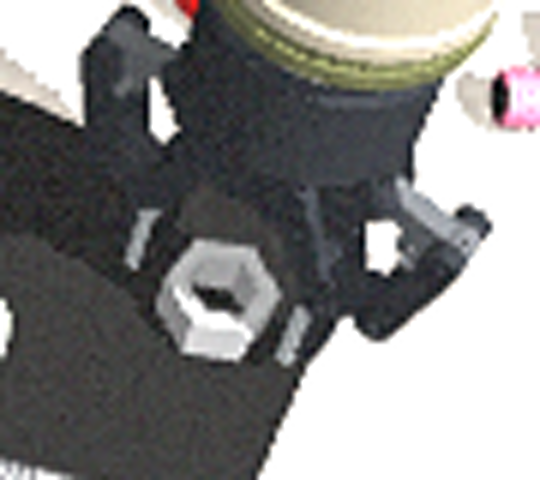

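The tips now straddle the nut, at left (133,268) and right (288,362) in the crop. The real fingertips therefore sit about 20 mm above the reported TCP. I'll close here.

>>> jog_arm(dr=[[0,0,0],[0,0,0],[0,0,0],[0,0,0],[0,0,0]], translation=[[0,0,0],[0,0,0],[0,0,0],[0,0,0],[0,0,0]], jaw=[0.3,0.3,0.3,0.3,0.3], squeeze=50)

```text
clock: 7.0
position: [0.4342, 0.2547, -0.0144]
ee_rot: [0.049, 0.999, 0.0, 0.0]
ft_force: [-1.4, -0.7, 6.3]
grip_width: 0.381
grasp_force: 50.3
```

```bash
python3 - <<'E'
from h import *
s=np.load("scene0.npz")
for t in((133,268),(288,362)):
  for z in(.003,.01,.015): print(z,ray(s,385+t[0]/6,200+t[1]/6,z)[:2].round(4)-[.4337,.2544])
E
```

```text
0.003 [-0.0003 -0.0297]
0.01 [ 0.0042 -0.0289]
0.015 [ 0.0074 -0.0283]
0.003 [0.0041 0.0315]
0.01 [0.0086 0.0318]
0.015 [0.0118 0.032 ]
```

The nut is held at 0.38 with 50 N. I'll lift it and carry it to the nut pocket.

>>> jog_arm(dr=[[0,0,0],[0,0,0],[0,0,0],[0,0,0],[0,0,0],[0,0,0],[0,0,0],[0,0,0],[0,0,0],[0,0,0]], translation=[[0,0,-0.4],[0,0,-0.8],[0,0,-1],[0,0,-1],[0,0,-1],[-0.3,-0.9,0],[-0.35,-0.97,0],[-0.35,-0.97,0],[-0.35,-0.97,0],[-0.35,-0.97,0]], jaw=[0.3,0.3,0.3,0.3,0.3,0.3,0.3,0.3,0.3,0.3])

```text
clock: 8.0
position: [0.4645, 0.1304, 0.0907]
ee_rot: [0.049, 0.999, 0.0, 0.0]
ft_force: [0.4, -0.0, -0.1]
grip_width: 0.382
grasp_force: 49.8
```

>>> jog_arm(dr=[[0,0,0],[0,0,0],[0,0,0],[0,0,0],[0,0,0],[0,0,0],[0,0,0],[0,0,0],[0,0,0],[0,0,0]], translation=[[-0.35,-0.97,0],[-0.35,-0.97,0],[-0.35,-0.97,0],[-0.35,-0.97,0],[-0.35,-0.97,0],[-0.35,-0.97,0],[-0.35,-0.97,0],[-0.35,-0.97,0],[-0.35,-0.97,0],[-0.35,-0.97,0]], jaw=[0.3,0.3,0.3,0.3,0.3,0.3,0.3,0.3,0.3,0.3])

```text
clock: 9.0
position: [0.5279, -0.1193, 0.0906]
ee_rot: [0.049, 0.999, 0.0, 0.0]
ft_force: [-0.0, 0.7, -0.7]
grip_width: 0.38
grasp_force: 49.8
```

>>> jog_arm(dr=[[0,0,0],[0,0,0],[0,0,0],[0,0,0],[0,0,0],[0,0,0]], translation=[[-0.35,-0.97,0],[-0.35,-0.97,0],[-0.35,-0.97,0],[-0.35,-0.97,0],[-0.35,-0.97,0],[0,0,0]], jaw=[0.3,0.3,0.3,0.3,0.3,0.3])

```text
clock: 9.6
position: [0.559, -0.2474, 0.0906]
ee_rot: [0.051, 0.999, -0.001, 0.0]
ft_force: [-0.2, 0.6, -0.8]
grip_width: 0.381
grasp_force: 49.8
```

```bash
python3 -c "
from h import *
plan(.5616,-.2439,-.006,84)"
```

```text
shift [-0.09  0.16  3.86] dz turn 0.04 tilt err [-0.12  0.01  0.  ] yaw 84.1 t 9.6 w 0.381 F [-0.2  0.6 -0.8] g 49.8 pos [ 0.559  -0.2474  0.0906]
```

>>> jog_arm(dr=[[0,0,0],[0,0,0],[0,0,0],[0,0,0],[0,0,0],[0,0,0],[0,0,0]], translation=[[-0.09,0.16,0.8],[0,0,1],[0,0,1],[0,0,0.6],[0,0,0.3],[0,0,0.15],[0,0,0]], jaw=[0.3,0.3,0.3,0.3,0.3,0.3,0.3])

```text
clock: 10.3
position: [0.5625, -0.2396, -0.0057]
ee_rot: [0.049, 0.999, 0.0, 0.0]
ft_force: [0.7, 0.7, -0.4]
grip_width: 0.383
grasp_force: 49.8
```

>>> jog_arm(dr=[[0,0,0],[0,0,0]], translation=[[0,0,0.08],[0,0,0]], jaw=[0.3,0.3])

```text
clock: 10.5
position: [0.5626, -0.2397, -0.0075]
ee_rot: [0.049, 0.999, -0.0, 0.0]
ft_force: [-0.2, 0.1, -1.4]
grip_width: 0.384
grasp_force: 49.8
```

>>> jog_arm(dr=[[0,0,0],[0,0,0],[0,0,0]], translation=[[0,0,0.06],[0,0,0.04],[0,0,0]], jaw=[0.3,0.3,0.3])

```text
clock: 10.8
position: [0.5622, -0.2396, -0.0106]
ee_rot: [0.049, 0.999, 0.0, -0.0]
ft_force: [0.7, -0.4, -0.2]
grip_width: 0.38
grasp_force: 49.8
```

>>> jog_arm(dr=[[0,0,0],[0,0,0]], translation=[[0,0,0.06],[0,0,0]], jaw=[0.3,0.3])

```text
clock: 11.0
position: [0.5624, -0.2397, -0.0114]
ee_rot: [0.049, 0.999, 0.0, 0.0]
ft_force: [-2.8, 1.3, 7.4]
grip_width: 0.382
grasp_force: 50.7
```

Contact is at about -0.011, so I'll release and lift.

>>> jog_arm(dr=[[0,0,0],[0,0,0],[0,0,0],[0,0,0],[0,0,0],[0,0,0],[0,0,0],[0,0,0]], translation=[[0,0,0],[0,0,0],[0,0,0],[0,0,-0.3],[0,0,-0.8],[0,0,-1],[0,0,-1],[0,0,-1]], jaw=[0.45,0.55,0.55,0.55,0.55,0.55,0.55,0.55])

```text
clock: 11.8
position: [0.5622, -0.2397, 0.0919]
ee_rot: [0.049, 0.999, -0.0, 0.0]
ft_force: [0.3, 0.3, -1.0]
grip_width: 0.552
grasp_force: 0.0
```

```bash
python3 -c "
from h import *
plan(.4364,.0856,.08,99.4)"
```

```text
shift [ 6.28 12.46  0.48] dz turn -3.75 tilt err [-0.    0.01  0.  ] yaw 84.4 t 11.8 w 0.552 F [ 0.3  0.3 -1. ] g 0.0 pos [ 0.5622 -0.2397  0.0919]
```

>>> jog_arm(dr=[[0,0,0],[0,0,0],[0,0,0],[0,0,0],[0,0,0],[0,0,0],[0,0,0],[0,0,0],[0,0,0],[0,0,0]], translation=[[0.48,0.96,0],[0.48,0.96,0],[0.48,0.96,0],[0.48,0.96,0],[0.48,0.96,0],[0.48,0.96,0],[0.48,0.96,0],[0.48,0.96,0],[0.48,0.96,0],[0.48,0.96,0]], jaw=[0.6,0.6,0.6,0.6,0.6,0.6,0.6,0.6,0.6,0.6])

```text
clock: 12.8
position: [0.4659, 0.0118, 0.091]
ee_rot: [0.049, 0.999, 0.0, 0.0]
ft_force: [0.1, 0.1, -0.2]
grip_width: 0.6
grasp_force: 0.0
```

>>> jog_arm(dr=[[0,0,0],[0,0,0],[0,0,0],[0,0,-0.94],[0,0,-0.94],[0,0,-0.94],[0,0,-0.94],[0,0,0]], translation=[[0.49,0.95,0.15],[0.49,0.95,0.15],[0.5,0.96,0.18],[0,0,0],[0,0,0],[0,0,0],[0,0,0],[0,0,0]], jaw=[0.6,0.6,0.6,0.6,0.6,0.6,0.6,0.6])

```text
clock: 13.6
position: [0.4366, 0.0857, 0.0789]
ee_rot: [-0.083, 0.997, 0.0, 0.0]
ft_force: [-0.4, 0.7, 1.2]
grip_width: 0.598
grasp_force: 0.0
```

```bash
python3 -c "
from h import *
plan(.4364,.0856,-.009,99.4)"
```

```text
shift [ 0.01 -0.    3.52] dz turn 0.02 tilt err [ 0.01  0.04 -0.  ] yaw 99.5 t 13.6 w 0.598 F [-0.4  0.7  1.2] g 0.0 pos [0.4366 0.0857 0.0789]
```

>>> jog_arm(dr=[[0,0,0],[0,0,0],[0,0,0],[0,0,0],[0,0,0],[0,0,0],[0,0,0]], translation=[[0,0,1],[0,0,1],[0,0,0.7],[0,0,0.4],[0,0,0.2],[0,0,0.2],[0,0,0]], jaw=[0.6,0.6,0.6,0.6,0.6,0.6,0.6])

```text
clock: 14.3
position: [0.4366, 0.0858, -0.009]
ee_rot: [-0.082, 0.997, 0.0, 0.0]
ft_force: [0.4, 0.5, -0.1]
grip_width: 0.602
grasp_force: 0.0
```

>>> jog_arm(dr=[[0,0,0],[0,0,0],[0,0,0],[0,0,0],[0,0,0],[0,0,0]], translation=[[0,0,0],[0,0,0],[0,0,0],[0,0,0],[0,0,0],[0,0,0]], jaw=[0.4,0.2,0.15,0.15,0.15,0.15])

```text
clock: 14.9
position: [0.4369, 0.0859, -0.0083]
ee_rot: [-0.082, 0.997, 0.0, 0.0]
ft_force: [-2.5, -0.2, 6.6]
grip_width: 0.212
grasp_force: 48.0
```

The width of 0.21 (about 18 mm) is less than the 22 mm arm, so I've gripped above the pipe axis. I'll open, go about 9 mm lower, and regrip.

>>> jog_arm(dr=[[0,0,0],[0,0,0],[0,0,0],[0,0,0],[0,0,0],[0,0,0]], translation=[[0,0,0],[0,0,0],[0,0,0.12],[0,0,0.12],[0,0,0.12],[0,0,0]], jaw=[0.4,0.45,0.45,0.45,0.45,0.45])

```text
clock: 15.5
position: [0.436, 0.0856, -0.0186]
ee_rot: [-0.082, 0.997, -0.0, -0.0]
ft_force: [-0.4, -0.3, 0.3]
grip_width: 0.449
grasp_force: 0.0
```

>>> jog_arm(dr=[[0,0,0],[0,0,0],[0,0,0],[0,0,0],[0,0,0]], translation=[[0,0,0],[0,0,0],[0,0,0],[0,0,0],[0,0,0]], jaw=[0.2,0.15,0.15,0.15,0.15])

```text
clock: 16.0
position: [0.4364, 0.0857, -0.018]
ee_rot: [-0.082, 0.997, 0.0, 0.0]
ft_force: [-1.9, 0.1, 3.8]
grip_width: 0.227
grasp_force: 48.8
```

>>> jog_arm(dr=[[0,0,0],[0,0,0],[0,0,0],[0,0,0],[0,0,0]], translation=[[0,0,0],[0,0,0],[0,0,0.08],[0,0,0.08],[0,0,0]], jaw=[0.4,0.45,0.45,0.45,0.45])

```text
clock: 16.5
position: [0.4362, 0.0857, -0.0224]
ee_rot: [-0.082, 0.997, -0.0, -0.0]
ft_force: [-0.1, 0.3, 0.0]
grip_width: 0.452
grasp_force: 0.0
```

>>> jog_arm(dr=[[0,0,0],[0,0,0],[0,0,0],[0,0,0],[0,0,0]], translation=[[0,0,0],[0,0,0],[0,0,0],[0,0,0],[0,0,0]], jaw=[0.2,0.15,0.15,0.15,0.15])

```text
clock: 17.0
position: [0.4367, 0.0858, -0.0217]
ee_rot: [-0.082, 0.997, 0.0, 0.0]
ft_force: [-1.9, -1.3, 5.4]
grip_width: 0.24
grasp_force: 50.8
```

>>> jog_arm(dr=[[0,0,0],[0,0,0],[0,0,0],[0,0,0],[0,0,0],[0,0,0]], translation=[[0,0,-0.4],[0,0,-0.8],[0,0,-1],[0,0,-1],[0,0,-1],[0,0,0]], jaw=[0.15,0.15,0.15,0.15,0.15,0.15])

```text
clock: 17.6
position: [0.4382, 0.0863, 0.0862]
ee_rot: [-0.082, 0.997, 0.001, 0.002]
ft_force: [0.2, 0.4, -1.1]
grip_width: 0.236
grasp_force: 48.9
```

```bash
python3 - <<'E'
from h import *
plan(.563,-.148,.083,99.4)
c=optics.camera("scene");im=np.clip(c["color"].astype(float)*1.8,0,255).astype(np.uint8)
t=optics.camera("top")["color"]
cv2.imwrite("pics/e1.png",np.hstack([cv2.resize(im[130:270,290:430],(420,420),interpolation=2),cv2.resize(t[110:250,300:440],(380,420),interpolation=2)])[:,:,::-1])
E
```

```text
shift [ -3.39 -10.06   0.13] dz turn 0.01 tilt err [ 0.08  0.29 -0.  ] yaw 99.4 t 17.6 w 0.236 F [ 0.2  0.4 -1.1] g 48.9 pos [0.4382 0.0863 0.0862]
```

View pics/e1.png

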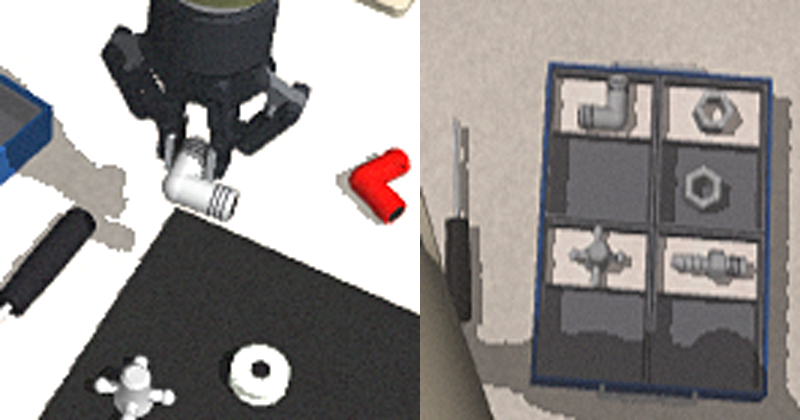

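The nut lies flat near the middle of its pocket at (702,187) in the crop, and the elbow hangs level in the fingers. I'll carry it over.

>>> jog_arm(dr=[[0,0,0],[0,0,0],[0,0,0],[0,0,0],[0,0,0],[0,0,0],[0,0,0],[0,0,0],[0,0,0],[0,0,0]], translation=[[-0.32,-0.9,0],[-0.32,-0.94,0],[-0.32,-0.94,0],[-0.32,-0.94,0],[-0.32,-0.94,0],[-0.32,-0.94,0],[-0.32,-0.94,0],[-0.32,-0.94,0],[-0.32,-0.94,0],[-0.32,-0.94,0]], jaw=[0.15,0.15,0.15,0.15,0.15,0.15,0.15,0.15,0.15,0.15])

```text
clock: 18.7
position: [0.5531, -0.1328, 0.0814]
ee_rot: [-0.082, 0.997, 0.0, -0.001]
ft_force: [0.2, -0.0, -1.5]
grip_width: 0.234
grasp_force: 49.0
```

>>> jog_arm(dr=[[0,0,0],[0,0,0]], translation=[[-0.2,-0.66,0],[0,0,0]], jaw=[0.15,0.15])

```text
clock: 18.9
position: [0.5607, -0.1502, 0.0815]
ee_rot: [-0.081, 0.997, -0.001, -0.001]
ft_force: [-0.1, -0.0, -0.9]
grip_width: 0.238
grasp_force: 49.1
```

```bash
python3 -c "
from h import *
plan(.563,-.148,-.0165,99.4)"
```

```text
shift [-0.12  0.08  3.92] dz turn -0.04 tilt err [-0.07 -0.14  0.  ] yaw 99.2 t 18.9 w 0.238 F [-0.1 -0.  -0.9] g 49.1 pos [ 0.5607 -0.1502  0.0815]
```

>>> jog_arm(dr=[[0,0,0],[0,0,0],[0,0,0],[0,0,0],[0,0,0],[0,0,0],[0,0,0],[0,0,0]], translation=[[-0.1,0.08,0.8],[0,0,1],[0,0,0.9],[0,0,0.6],[0,0,0.4],[0,0,0.15],[0,0,0.08],[0,0,0]], jaw=[0.15,0.15,0.15,0.15,0.15,0.15,0.15,0.15])

```text
clock: 19.7
position: [0.5639, -0.1451, -0.0148]
ee_rot: [-0.082, 0.997, -0.0, 0.0]
ft_force: [0.9, -0.1, -0.8]
grip_width: 0.235
grasp_force: 49.1
```

>>> jog_arm(dr=[[0,0,0],[0,0,0]], translation=[[0,0,0.06],[0,0,0]], jaw=[0.15,0.15])

```text
clock: 19.9
position: [0.5638, -0.1451, -0.0164]
ee_rot: [-0.082, 0.997, 0.0, 0.0]
ft_force: [-0.7, 0.4, -1.0]
grip_width: 0.238
grasp_force: 49.1
```

>>> jog_arm(dr=[[0,0,0],[0,0,0],[0,0,0]], translation=[[0,0,0.05],[0,0,0.04],[0,0,0]], jaw=[0.15,0.15,0.15])

```text
clock: 20.2
position: [0.5637, -0.145, -0.0187]
ee_rot: [-0.082, 0.997, 0.0, 0.0]
ft_force: [-1.4, 0.3, 5.1]
grip_width: 0.236
grasp_force: 51.5
```

Contact. I'll release and lift.

>>> jog_arm(dr=[[0,0,0],[0,0,0],[0,0,0],[0,0,0],[0,0,0],[0,0,0],[0,0,0],[0,0,0],[0,0,0]], translation=[[0,0,0],[0,0,0],[0,0,0],[0,0,-0.3],[0,0,-0.8],[0,0,-1],[0,0,-1],[0,0,-1],[0,0,0]], jaw=[0.3,0.38,0.38,0.38,0.38,0.38,0.38,0.38,0.38])

```text
clock: 21.1
position: [0.5657, -0.1457, 0.0874]
ee_rot: [-0.082, 0.997, -0.0, 0.003]
ft_force: [0.2, -0.7, -0.3]
grip_width: 0.379
grasp_force: 0.0
```

```bash
python3 -c "
from h import *
plan(.555,.1175,.084,99.2)"
```

```text
shift [-1.3  10.46  0.13] dz turn 0.05 tilt err [-0.07  0.33  0.  ] yaw 99.4 t 21.1 w 0.379 F [ 0.2 -0.7 -0.3] g 0.0 pos [ 0.5657 -0.1457  0.0874]
```

>>> jog_arm(dr=[[0,0,0],[0,0,0],[0,0,0],[0,0,0],[0,0,0],[0,0,0],[0,0,0],[0,0,0],[0,0,0],[0,0,0]], translation=[[-0.12,0.95,0],[-0.12,0.95,0],[-0.12,0.95,0],[-0.12,0.95,0],[-0.12,0.95,0],[-0.12,0.95,0],[-0.12,0.95,0],[-0.12,0.95,0],[-0.12,0.95,0],[-0.12,0.95,0]], jaw=[0.5,0.5,0.5,0.5,0.5,0.5,0.5,0.5,0.5,0.5])

```text
clock: 22.1
position: [0.5538, 0.095, 0.0833]
ee_rot: [-0.082, 0.997, 0.0, -0.0]
ft_force: [0.2, 0.0, 0.3]
grip_width: 0.495
grasp_force: 0.0
```

>>> jog_arm(dr=[[0,0,0],[0,0,0.9],[0,0,0.9],[0,0,0.9],[0,0,0.9],[0,0,0.9],[0,0,0.9],[0,0,0.9],[0,0,0.9],[0,0,0]], translation=[[-0.1,0.95,0],[0,0,0],[0,0,0],[0,0,0],[0,0,0],[0,0,0],[0,0,0],[0,0,0],[0,0,0],[0,0,0]], jaw=[0.5,0.5,0.5,0.5,0.5,0.5,0.5,0.5,0.5,0.5])

```text
clock: 23.1
position: [0.5525, 0.1179, 0.0832]
ee_rot: [0.169, 0.986, -0.0, -0.0]
ft_force: [0.5, 0.5, 0.5]
grip_width: 0.498
grasp_force: 0.0
```

```bash
python3 -c "
from h import *
plan(.555,.1175,-.002,70)"
```

```text
shift [-0.1   0.02  3.41] dz turn 0.14 tilt err [-0.02 -0.02  0.  ] yaw 70.6 t 23.1 w 0.498 F [0.5 0.5 0.5] g 0.0 pos [0.5525 0.1179 0.0832]
```

>>> jog_arm(dr=[[0,0,0],[0,0,0],[0,0,0],[0,0,0],[0,0,0],[0,0,0],[0,0,0]], translation=[[-0.1,0,1],[0,0,1],[0,0,0.6],[0,0,0.4],[0,0,0.2],[0,0,0.2],[0,0,0]], jaw=[0.5,0.5,0.5,0.5,0.5,0.5,0.5])

```text
clock: 23.8
position: [0.5551, 0.1172, -0.0016]
ee_rot: [0.168, 0.986, 0.0, 0.0]
ft_force: [-0.4, -0.8, -0.3]
grip_width: 0.499
grasp_force: 0.0
```

>>> jog_arm(dr=[[0,0,0],[0,0,0],[0,0,0],[0,0,0],[0,0,0],[0,0,0]], translation=[[0,0,0],[0,0,0],[0,0,0],[0,0,0],[0,0,0],[0,0,0]], jaw=[0.35,0.2,0.12,0.12,0.12,0.12])

```text
clock: 24.4
position: [0.5556, 0.1173, -0.0007]
ee_rot: [0.168, 0.986, 0.0, 0.0]
ft_force: [-1.9, -0.2, 6.7]
grip_width: 0.213
grasp_force: 49.0
```

>>> jog_arm(dr=[[0,0,0],[0,0,0],[0,0,0],[0,0,0],[0,0,0]], translation=[[0,0,0],[0,0,0],[0,0,0.08],[0,0,0.08],[0,0,0]], jaw=[0.3,0.35,0.35,0.35,0.35])

```text
clock: 24.9
position: [0.5547, 0.1171, -0.006]
ee_rot: [0.168, 0.986, -0.0, -0.0]
ft_force: [-0.3, -0.3, -0.0]
grip_width: 0.351
grasp_force: 0.0
```

>>> jog_arm(dr=[[0,0,0],[0,0,0],[0,0,0],[0,0,0],[0,0,0]], translation=[[0,0,0],[0,0,0],[0,0,0],[0,0,0],[0,0,0]], jaw=[0.2,0.12,0.12,0.12,0.12])

```text
clock: 25.4
position: [0.5551, 0.1171, -0.0055]
ee_rot: [0.168, 0.986, 0.0, -0.0]
ft_force: [-0.0, 0.5, 1.6]
grip_width: 0.215
grasp_force: 49.0
```

>>> jog_arm(dr=[[0,0,0],[0,0,0],[0,0,0],[0,0,0],[0,0,0],[0,0,0],[0,0,0],[0,0,0],[0,0,0],[0,0,0]], translation=[[0,0,-0.4],[0,0,-0.8],[0,0,-1],[0,0,-1],[0,0,-0.6],[0.12,-0.9,0],[0.12,-0.95,0],[0.12,-0.95,0],[0.12,-0.95,0],[0.12,-0.95,0]], jaw=[0.12,0.12,0.12,0.12,0.12,0.12,0.12,0.12,0.12,0.12])

```text
clock: 26.4
position: [0.5013, 0.0104, 0.0895]
ee_rot: [0.168, 0.986, 0.0, -0.0]
ft_force: [-0.2, -0.3, -1.4]
grip_width: 0.216
grasp_force: 48.9
```

>>> jog_arm(dr=[[0,0,0],[0,0,0],[0,0,0],[0,0,0],[0,0,0],[0,0,0],[0,0,0]], translation=[[0.12,-0.95,0],[0.12,-0.95,0],[0.12,-0.95,0],[0.12,-0.95,0],[0.12,-0.95,0],[0.12,-0.95,0],[0,0,0]], jaw=[0.12,0.12,0.12,0.12,0.12,0.12,0.12])

```text
clock: 27.1
position: [0.436, -0.1202, 0.0895]
ee_rot: [0.17, 0.985, 0.0, -0.0]
ft_force: [0.7, -0.4, -1.6]
grip_width: 0.222
grasp_force: 48.9
```

```bash
python3 -c "
from h import *
plan(.4315,-.1254,-.000,70)"
```

```text
shift [ 0.1  -0.26  3.58] dz turn 0.1 tilt err [ 0.01 -0.02  0.  ] yaw 70.4 t 27.1 w 0.222 F [ 0.7 -0.4 -1.6] g 48.9 pos [ 0.436  -0.1202  0.0895]
```

>>> jog_arm(dr=[[0,0,0],[0,0,0],[0,0,0],[0,0,0],[0,0,0],[0,0,0],[0,0,0]], translation=[[0.1,-0.2,0.8],[0,0,1],[0,0,0.8],[0,0,0.5],[0,0,0.3],[0,0,0.15],[0,0,0]], jaw=[0.12,0.12,0.12,0.12,0.12,0.12,0.12])

```text
clock: 27.8
position: [0.4339, -0.1211, 0.0008]
ee_rot: [0.168, 0.986, 0.0, 0.0]
ft_force: [-0.4, -0.7, -0.4]
grip_width: 0.221
grasp_force: 48.9
```

>>> jog_arm(dr=[[0,0,0],[0,0,0],[0,0,0]], translation=[[0,0,0.06],[0,0,0.04],[0,0,0]], jaw=[0.12,0.12,0.12])

```text
clock: 28.1
position: [0.4339, -0.121, -0.0016]
ee_rot: [0.168, 0.986, 0.0, 0.0]
ft_force: [0.2, 0.1, -0.7]
grip_width: 0.22
grasp_force: 48.9
```

>>> jog_arm(dr=[[0,0,0],[0,0,0]], translation=[[0,0,0.06],[0,0,0]], jaw=[0.12,0.12])

```text
clock: 28.3
position: [0.4341, -0.1211, -0.0027]
ee_rot: [0.168, 0.986, 0.0, 0.0]
ft_force: [-3.6, 0.8, 10.2]
grip_width: 0.216
grasp_force: 50.4
```

Contact at -0.0027, as expected. I'll release, lift and head for the tail.

>>> jog_arm(dr=[[0,0,0],[0,0,0],[0,0,0],[0,0,0],[0,0,0],[0,0,0],[0,0,0],[0,0,0]], translation=[[0,0,0],[0,0,0],[0,0,0],[0,0,-0.3],[0,0,-0.8],[0,0,-1],[0,0,-1],[0,0,-0.6]], jaw=[0.3,0.4,0.4,0.4,0.4,0.4,0.4,0.4])

```text
clock: 29.1
position: [0.4344, -0.1214, 0.0914]
ee_rot: [0.168, 0.986, 0.0, 0.001]
ft_force: [0.1, 0.0, -0.7]
grip_width: 0.397
grasp_force: 0.0
```

```bash
python3 - <<'E'
from h import *
plan(.661,.119,.085,97.2)
t=optics.camera("top")["color"];print(t.shape)
cv2.imwrite("pics/t2.png",cv2.resize(t[120:250,200:440],None,fx=3.3,fy=3.3,interpolation=2)[:,:,::-1])
E
```

```text
shift [-5.36 12.08  0.28] dz turn -6.65 tilt err [ 0.05  0.11 -0.  ] yaw 70.6 t 29.1 w 0.397 F [ 0.1  0.  -0.7] g 0.0 pos [ 0.4344 -0.1214  0.0914]
(400, 640, 3)
```

View pics/t2.png

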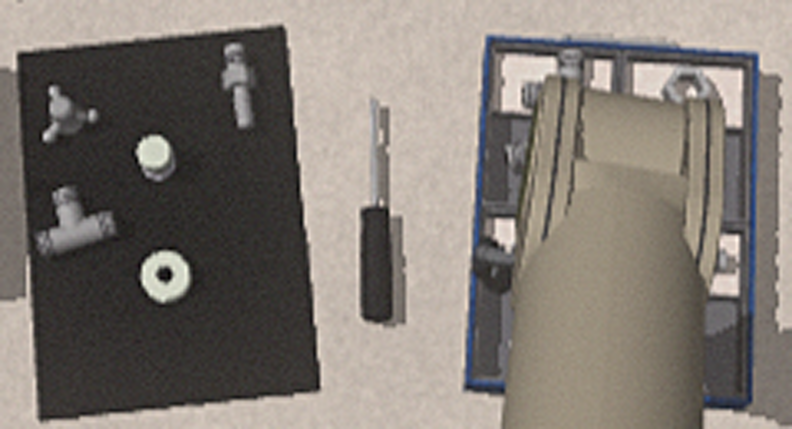

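Nothing else on the mat has moved, and the arm hides the bins. On to the tail.

>>> jog_arm(dr=[[0,0,0],[0,0,0],[0,0,0],[0,0,0],[0,0,0],[0,0,0],[0,0,0],[0,0,0],[0,0,0],[0,0,0]], translation=[[-0.41,0.93,0],[-0.41,0.93,0],[-0.41,0.93,0],[-0.41,0.93,0],[-0.41,0.93,0],[-0.41,0.93,0],[-0.41,0.93,0],[-0.41,0.93,0],[-0.41,0.93,0],[-0.41,0.93,0]], jaw=[0.55,0.55,0.55,0.55,0.55,0.55,0.55,0.55,0.55,0.55])

```text
clock: 30.15
position: [0.608, 0.065, 0.0891]
ee_rot: [0.168, 0.986, -0.0, -0.0]
ft_force: [0.4, -0.7, 0.5]
grip_width: 0.55
grasp_force: 0.0
```

>>> jog_arm(dr=[[0,0,0],[0,0,0],[0,0,0],[0,0,-0.95],[0,0,-0.95],[0,0,-0.95],[0,0,-0.95],[0,0,-0.95],[0,0,-0.95],[0,0,-0.95]], translation=[[-0.42,0.93,0],[-0.42,0.93,0],[-0.42,0.93,0],[0,0,0],[0,0,0],[0,0,0],[0,0,0],[0,0,0],[0,0,0],[0,0,0]], jaw=[0.55,0.55,0.55,0.55,0.55,0.55,0.55,0.55,0.55,0.55])

```text
clock: 31.15
position: [0.6602, 0.1195, 0.089]
ee_rot: [-0.064, 0.998, -0.0, -0.0]
ft_force: [-0.6, -0.3, 0.1]
grip_width: 0.552
grasp_force: 0.0
```

```bash
python3 -c "
from h import *
plan(.661,.119,-.020,97.2)"
```

```text
shift [-0.03 -0.02  4.36] dz turn 0.05 tilt err [-0.02 -0.03  0.  ] yaw 97.4 t 31.15 w 0.552 F [-0.6 -0.3  0.1] g 0.0 pos [0.6602 0.1195 0.089 ]
```

>>> jog_arm(dr=[[0,0,0],[0,0,0],[0,0,0],[0,0,0],[0,0,0],[0,0,0],[0,0,0],[0,0,0]], translation=[[0,0,1],[0,0,1],[0,0,0.9],[0,0,0.7],[0,0,0.3],[0,0,0.2],[0,0,0.2],[0,0,0]], jaw=[0.55,0.55,0.55,0.55,0.55,0.55,0.55,0.55])

```text
clock: 31.95
position: [0.6605, 0.1197, -0.0182]
ee_rot: [-0.063, 0.998, 0.0, 0.0]
ft_force: [-0.2, -0.6, -1.2]
grip_width: 0.549
grasp_force: 0.0
```

>>> jog_arm(dr=[[0,0,0],[0,0,0],[0,0,0],[0,0,0],[0,0,0],[0,0,0]], translation=[[0,0,0],[0,0,0],[0,0,0],[0,0,0],[0,0,0],[0,0,0]], jaw=[0.4,0.25,0.2,0.2,0.2,0.2])

```text
clock: 32.55
position: [0.661, 0.1197, -0.0172]
ee_rot: [-0.063, 0.998, 0.0, 0.001]
ft_force: [-0.5, 0.8, 5.8]
grip_width: 0.286
grasp_force: 49.0
```

>>> jog_arm(dr=[[0,0,0],[0,0,0],[0,0,0],[0,0,0],[0,0,0]], translation=[[0,0,0],[0,0,0],[0,0,0.1],[0,0,0.08],[0,0,0]], jaw=[0.45,0.5,0.5,0.5,0.5])

```text
clock: 33.05
position: [0.6599, 0.1196, -0.0234]
ee_rot: [-0.063, 0.998, -0.0, -0.0]
ft_force: [0.4, 0.1, 0.5]
grip_width: 0.498
grasp_force: 0.0
```

>>> jog_arm(dr=[[0,0,0],[0,0,0],[0,0,0],[0,0,0],[0,0,0],[0,0,0]], translation=[[0,0,0],[0,0,0],[0,0,0],[0,0,0],[0,0,0],[0,0,0]], jaw=[0.35,0.25,0.2,0.2,0.2,0.2])

```text
clock: 33.65
position: [0.6612, 0.1197, -0.0219]
ee_rot: [-0.063, 0.998, 0.0, 0.001]
ft_force: [0.2, -0.9, 5.9]
grip_width: 0.294
grasp_force: 50.0
```

>>> jog_arm(dr=[[0,0,0],[0,0,0],[0,0,0],[0,0,0],[0,0,0],[0,0,0],[0,0,0]], translation=[[0,0,-0.2],[0,0,-0.3],[0,0,-0.8],[0,0,-1],[0,0,-1],[0,0,-1],[0,0,0]], jaw=[0.2,0.2,0.2,0.2,0.2,0.2,0.2])

```text
clock: 34.35
position: [0.6625, 0.1199, 0.0891]
ee_rot: [-0.063, 0.998, 0.001, 0.003]
ft_force: [-0.1, 1.0, -0.3]
grip_width: 0.291
grasp_force: 49.2
```

```bash
python3 - <<'E'
from h import *
plan(.428,-.229,.085,84)
c=optics.camera("scene");im=np.clip(c["color"].astype(float)*1.8,0,255).astype(np.uint8)
t=optics.camera("top")["color"]
cv2.imwrite("pics/ta.png",np.hstack([cv2.resize(im[210:350,240:380],(420,420),interpolation=2),cv2.resize(t[120:250,320:440],(370,420),interpolation=2)])[:,:,::-1])
E
```

```text
shift [ 11.06 -12.66   0.09] dz turn 3.31 tilt err [ 0.06  0.35 -0.  ] yaw 97.2 t 34.35 w 0.291 F [-0.1  1.  -0.3] g 49.2 pos [0.6625 0.1199 0.0891]
```

View pics/ta.png

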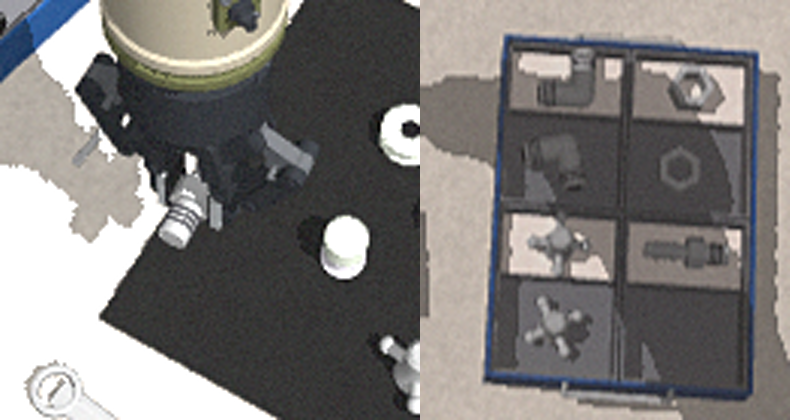

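Three are placed: elbow (553,160), nut (682,170) and handle (560,325). The tail is held about level. Next is the tail pocket.

>>> jog_arm(dr=[[0,0,0],[0,0,0],[0,0,0],[0,0,0],[0,0,0],[0,0,0],[0,0,0],[0,0,0],[0,0,0],[0,0,0]], translation=[[0.75,-0.87,0],[0.78,-0.9,0],[0.78,-0.9,0],[0.78,-0.9,0],[0.78,-0.9,0],[0.78,-0.9,0],[0.78,-0.9,0],[0.78,-0.9,0],[0.78,-0.9,0],[0.78,-0.9,0]], jaw=[0.2,0.2,0.2,0.2,0.2,0.2,0.2,0.2,0.2,0.2])

```text
clock: 35.45
position: [0.4942, -0.128, 0.0836]
ee_rot: [-0.063, 0.998, 0.0, -0.001]
ft_force: [-0.4, 0.1, -1.5]
grip_width: 0.291
grasp_force: 49.2
```

>>> jog_arm(dr=[[0,0,0],[0,0,0],[0,0,0],[0,0,0],[0,0,0.83],[0,0,0.83],[0,0,0.83],[0,0,0.83],[0,0,0]], translation=[[0.8,-0.9,0],[0.8,-0.9,0],[0.8,-0.9,0],[0.8,-0.9,0],[0,0,0],[0,0,0],[0,0,0],[0,0,0],[0,0,0]], jaw=[0.2,0.2,0.2,0.2,0.2,0.2,0.2,0.2,0.2])

```text
clock: 36.35
position: [0.4271, -0.2263, 0.0837]
ee_rot: [0.053, 0.999, 0.0, -0.001]
ft_force: [-0.1, -0.1, -0.9]
grip_width: 0.291
grasp_force: 49.2
```

```bash
python3 -c "
from h import *
plan(.428,-.229,-.016,84)"
```

```text
shift [-0.06 -0.1   3.99] dz turn -0.02 tilt err [ 0.01 -0.11  0.  ] yaw 83.9 t 36.35 w 0.291 F [-0.1 -0.1 -0.9] g 49.2 pos [ 0.4271 -0.2263  0.0837]
```

>>> jog_arm(dr=[[0,0,0],[0,0,0],[0,0,0],[0,0,0],[0,0,0],[0,0,0],[0,0,0],[0,0,0]], translation=[[-0.06,-0.1,0.7],[0,0,1],[0,0,0.5],[0,0,0.4],[0,0,0.4],[0,0,0.4],[0,0,0.3],[0,0,0]], jaw=[0.2,0.2,0.2,0.2,0.2,0.2,0.2,0.2])

```text
clock: 37.15
position: [0.4285, -0.2291, -0.0087]
ee_rot: [0.053, 0.999, 0.0, -0.001]
ft_force: [-0.5, 0.7, -0.5]
grip_width: 0.293
grasp_force: 49.2
```

>>> jog_arm(dr=[[0,0,0],[0,0,0],[0,0,0]], translation=[[0,0,0.1],[0,0,0.08],[0,0,0]], jaw=[0.2,0.2,0.2])

```text
clock: 37.45
position: [0.4292, -0.2293, -0.0123]
ee_rot: [0.053, 0.999, 0.0, 0.0]
ft_force: [0.0, 0.1, -0.4]
grip_width: 0.295
grasp_force: 49.2
```

>>> jog_arm(dr=[[0,0,0],[0,0,0],[0,0,0],[0,0,0]], translation=[[0,0,0.08],[0,0,0.06],[0,0,0.06],[0,0,0]], jaw=[0.2,0.2,0.2,0.2])

```text
clock: 37.85
position: [0.429, -0.2292, -0.0175]
ee_rot: [0.053, 0.999, 0.0, -0.0]
ft_force: [-0.1, 0.3, -1.1]
grip_width: 0.294
grasp_force: 49.2
```

>>> jog_arm(dr=[[0,0,0],[0,0,0],[0,0,0]], translation=[[0,0,0.05],[0,0,0.04],[0,0,0]], jaw=[0.2,0.2,0.2])

```text
clock: 38.15
position: [0.4292, -0.2293, -0.019]
ee_rot: [0.053, 0.999, 0.0, 0.0]
ft_force: [-4.3, 3.0, 12.0]
grip_width: 0.293
grasp_force: 54.3
```

Contact at the expected height. I'll release, lift high, and swing aside to see.

>>> jog_arm(dr=[[0,0,0],[0,0,0],[0,0,0],[0,0,0],[0,0,0],[0,0,0],[0,0,0],[0,0,0],[0,0,0],[0,0,0]], translation=[[0,0,0],[0,0,0],[0,0,0],[0,0,-0.3],[0,0,-0.8],[0,0,-1],[0,0,-1],[0,0,-1],[0,0,-1],[0,0,-1]], jaw=[0.4,0.5,0.5,0.5,0.5,0.5,0.5,0.5,0.5,0.5])

```text
clock: 39.15
position: [0.4289, -0.2295, 0.1345]
ee_rot: [0.053, 0.999, -0.0, 0.0]
ft_force: [0.7, -0.5, -0.2]
grip_width: 0.504
grasp_force: 0.0
```

>>> jog_arm(dr=[[0,0,0],[0,0,0],[0,0,0],[0,0,0],[0,0,0],[0,0,0],[0,0,0],[0,0,0],[0,0,0],[0,0,0]], translation=[[0,1,0],[0,1,0],[0,1,0],[0,1,0],[0,1,0],[0,1,0],[0,1,0],[0,1,0],[0,1,0],[0,1,0]], jaw=[0.5,0.5,0.5,0.5,0.5,0.5,0.5,0.5,0.5,0.5])

```text
clock: 40.15
position: [0.4555, 0.0201, 0.1335]
ee_rot: [0.053, 0.999, 0.0, 0.0]
ft_force: [0.6, -0.4, 0.2]
grip_width: 0.498
grasp_force: 0.0
```

>>> jog_arm(dr=[[0,0,0],[0,0,0],[0,0,0],[0,0,0],[0,0,0],[0,0,0],[0,0,0],[0,0,0],[0,0,0],[0,0,0]], translation=[[0,1,0],[0,1,0],[0,1,0],[0,1,0],[0,1,0],[0,1,0],[0,1,0],[0,1,0],[0,1,0],[0,0,0]], jaw=[0.5,0.5,0.5,0.5,0.5,0.5,0.5,0.5,0.5,0.5])

```text
clock: 41.15
position: [0.4786, 0.2466, 0.1333]
ee_rot: [0.051, 0.999, 0.0, 0.0]
ft_force: [-0.7, 0.7, -0.4]
grip_width: 0.497
grasp_force: 0.0
```

```bash
python3 - <<'E'
from h import *
c=optics.camera("scene")["color"];t=optics.camera("top")["color"]
cv2.imwrite("pics/fin.png",np.hstack([cv2.resize(c[110:270,135:315],(410,364),interpolation=2),cv2.resize(t[120:250,320:440],(336,364),interpolation=2)])[:,:,::-1])
E
```

```text
(no output)
```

View pics/fin.png

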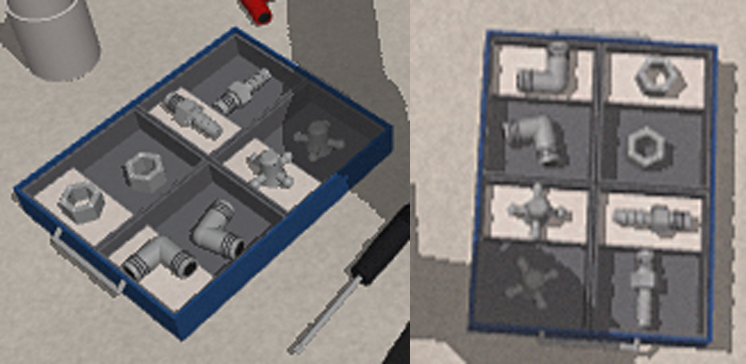

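```bash
python3 - <<'E'
from h import *
c=np.load("top0.npz"); s=np.load("scene0.npz")
P=[k["mtx"]@np.c_[k["R"],k["t"]] for k in(c,s)]
T=lambda p:[320+(p[0]-410)/2.8,120+p[1]/2.8]
S=lambda p:[135+p[0]/2.278,110+p[1]/2.275]
for a,b in(((646,254),(222,106)),((642,321),(265,72)),((645,278),(240,92))):
    X=cv2.triangulatePoints(P[0],P[1],np.array(T(a)).reshape(2,1),np.array(S(b)).reshape(2,1)).ravel();X=X[:3]/X[3]
    d=X[:2]-[.4204,-.2288];print(X.round(4),"bin",(d@[.9943,-.106]).round(4),(d@[.106,.9943]).round(4))
E
```

```text
[ 0.455  -0.2324  0.0194] bin 0.0347 0.0001
[ 0.3908 -0.2242  0.0201] bin -0.0299 0.0015
[ 0.4308 -0.2285  0.022 ] bin 0.0103 0.0014
```

The connector is level: both ends come out at z ≈ 0.02, and its origin is about 10 mm from the pocket centre. I'll hand in.

```bash
python3 -c "
from workcell import manip
print(manip.hand_in())"
```

```text
the job is handed in; nothing more can be done
None
```

The handle, elbow, nut and connector each lie flat in the pocket of their own bin, the three-spoked handle and tee were left where they lay on the mat, and the job was handed in at about 41 s of the 99 s; the hand-in gave no verdict.

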